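Lock the open bayonet cap of a bench filter housing

TASK

One of the two filter housings on the bench has its cap standing up on its spring, unlocked. Press that cap down against its spring, turn it a quarter turn clockwise (seen from above) and let it come up, so that it stays locked on its housing like the other one. Leave the other cap alone.

Things in the scene. Friction and masses are not known exactly. Their poses are not given: they have to be found in the camera images.
- open_cap: Cap to lock: ribbed aluminium disc 84 mm wide, 6 thick, on top an upright black grip bar 60 long, 14 thick, from 6 to 40 mm above the disc's underside. Origin: centre of the disc's underside; z up, x along the bar (either way round is the same). Starts open: 90 mm above its housing's origin, loose on a spring (4 N, 14 N fully pressed), bar 80 +-8 degrees anticlockwise from the housing's x. 0.22 kg.
- open_housing: Its housing, fixed: grey round body 96 mm wide, rim 70 mm up, foot plate 124 x 84, brass hose stubs at its ends. Origin: centre of the foot on the bench; z up, x along the foot. Pressed 13 to 20 mm (stop) the cap can turn clockwise 80 degrees (70 will do, end stop near 90); let up there, the spring lifts its pins into lock pockets: origin at 82 mm, bar along x. Play 3 mm all round.
- locked_cap: The other housing's cap, same shape, origin and axes, already locked: its origin 82 mm above its housing's, so 8 mm lower than the open cap, and its bar along the foot plate instead of nearly across it. It stays as it is.
- locked_housing: The other housing, same shape, origin and axes, fixed to the bench; its cap is locked. The two housings may stand either way round, left or right.

How it is judged:
By the outcome, as a careful person would: the job done as asked, in the order asked, and still so for the second after the job is handed in, with the robot touching nothing.
It also fails if it takes over 37 s, if anything falls off the work surface, if the arm or the gripper's body presses on something with over 40 N, if the wrist force passes 120 N, or if a joint passes its speed limit or range.

ROBOT

A 6-joint arm with a two-finger parallel gripper is mounted at the origin on the work surface; the furniture and walls round the work are solid. World frame = base frame: x ahead of the robot, y to its left, z up, the work surface at z = 0. Lengths are in m, angles in rad, forces in N, time in s.
With the tool pointing down it reaches from about 0.375 to 0.975 m from the base axis. Payload 3.8 kg.
Tool frame: the origin (TCP) lies on the centre line of the jaws, within the pads' length; the fingertips stand 11 mm ahead of it and the grasp point (between the pads) lies 8 mm behind it; x points along the fingers, z is the direction in which the jaws open and shut, and the axes are right-handed (so a half turn about x gives the same grasp; the last joint's range is limited). The gripper opens to 88 mm and grips with 3 to 60 N. Pads are 18 mm wide; open, the fingers measure 123 mm over their backs; the gripper's body (75 mm by 187 mm) begins 45 mm behind the grasp point.
Start: joints at [-1.343, 0.264, 1.604, -0, 1.274, -0.037], TCP at [0.177, -0.651, 0.25] pointing down, gripper open.
Joint ranges: [-2.63, 2.63], [-0.94, 2.18], [0.31, 2.57], [-1.31, 4.45], [0, 2.66], [-2.55, 2.55]. Speed limits (rad/s): [2.57, 2.57, 3.14, 3.14, 3.14, 3.14].

INTERFACE

Orientations are given as a rotation vector (axis times angle).
In Python, from bench import readout, cams, manip gives the robot as it stands.
- The arm moves only by the tool send_rows, never from a script. Its argument "steps" is one flat list of numbers, 7 for each row, row after row: the shift along the tool's x, y, z in mm, then the turn, a rotation vector about the tool's x, y, z in degrees, then the closure, from -1 (fully open) to 1 (shut). A call has 1 to 5 rows; each row shifts and turns the pose as measured when the row begins, along the tool's axes as they then stand; what a row does not reach is not made up. A row lasts 1/8 s, in which the tool goes at most 62.5 mm and 10.7 degrees, less where a joint would pass 70% of its speed; a pose out of reach is approached as far as the arm can. A call with a gripper value outside its range is refused whole. The fingers move at their own pace and stop on an object; "squeeze" is the grip in N (left out, the last holds). Time passes only in rows, so rows that do not move let the fingers close. It gives the time, the measured TCP pose, the force and the opening at its end, in the units of the state.
- readout.observe(): the state, without advancing time (a new reading comes with each control period).
- cams.grab_frame(name): name is "scene" or "top" or "wrist"; returns a dict with "image" (400x640x3 uint8, red, green, blue), "mtx" (3x3 intrinsics, pixels), "k1" (the pictures are not rectified: a ray, as slopes to the right and down, at radius r is drawn at 1 + k1 r^2 times it, then the intrinsics apply), "eye" and "attitude" of the camera in the world; the wrist camera has in their place "hand_eye" (4x4, takes a point from camera to tool coordinates, whose origin is the TCP and whose axes are the tool frame's). Camera axes: x right, y down, z forward; pixel columns grow to the right and rows downward; lengths in m; the calibration is good to about 2 mm. A picture is of the moment at which its call begins: read the wrist's pose just before it. There is no depth.
- manip.sign_off(): hands the job in, once; it reports no verdict.
The state is a dict: "time_s": time; "joints": joint angles; "joint_vel": joint speeds; "joint_efforts": joint torques, N m; "eef_pos": TCP position; "tool_rot": TCP orientation; "wrist_force": force on the tool from outside, world axes, zero at the start; "wrist_torque": the same for the moment, N m; "grip_width": opening from 0.0 (shut) to 1.0 (fully open).
Only numpy, scipy, OpenCV 4.12 (cv2) and the standard library are available. Lean on these libraries where they do the work, as an engineer would, in place of code of your own. Each camera call takes 0.05 s, during which the arm holds its last target.

## Working session

There is one attempt and no reset: what is moved stays moved. The work goes in short steps, Python scripts to look and compute and a tool call to move; the robot and the scene stay as the last step left them, time stands still between calls to the robot, and variables do not carry over. Pictures are saved under pics/ and viewed, and the job is handed in when it is done.

Besides the shell and the picture viewer there is one more tool, called as name(argument=value, ...) on one line, values as JSON. send_rows: Moves the arm, as the interface text tells. Its arguments: {"type":"object","properties":{"steps":{"type":"array","items":{"type":"number"}},"squeeze":{"type":"number"}},"required":["steps"]}

```bash
ls; mkdir -p pics; python3 - <<'E'
from bench import readout,cams
import cv2,numpy as np
s=readout.observe();print(s)
for n in ["scene","top"]:
    f=cams.grab_frame(n);cv2.imwrite(f"pics/{n}0.png",f["image"][:,:,::-1])
    print(n,{k:np.array(v).round(4).tolist() for k,v in f.items() if k!="image"})
E
```

```text
pics
{'time_s': 0.0, 'joints': array([-1.34290549e+00,  2.64726095e-01,  1.60534019e+00,  1.99651792e-05,
        1.27370538e+00, -3.69191342e-02]), 'joint_vel': array([-1.43406133e-03,  6.46844809e-05, -1.49142542e-03,  1.63220121e-04,
       -8.47089174e-04, -9.81196340e-04]), 'joint_efforts': array([-3.73273302e-03, -5.02111423e+01, -3.56874990e+01,  7.29089929e-02,
        2.95326754e-02, -1.67677149e-04]), 'eef_pos': array([ 0.17650432, -0.65081583,  0.24842447]), 'tool_rot': array([ 1.01336211,  1.324619  , -1.01102709]), 'wrist_force': array([ 1.00931086, -0.22883982, -0.36362713]), 'wrist_torque': array([0.01907744, 0.0354761 , 0.05152966]), 'grip_width': 0.9991502813458004}
scene {'mtx': [[478.1543, 0.0, 318.6089], [0.0, 478.1543, 194.0775], [0.0, 0.0, 1.0]], 'k1': 0.0257, 'eye': [-0.0175, 0.5109, 0.9555], 'attitude': [-1.0895, 2.4501, -0.945]}
top {'mtx': [[367.3981, 0.0, 314.7455], [0.0, 367.3981, 196.0752], [0.0, 0.0, 1.0]], 'k1': -0.0106, 'eye': [0.4246, 0.0277, 0.935], 'attitude': [-2.1615, 2.166, -0.1325]}
```

View pics/top0.png

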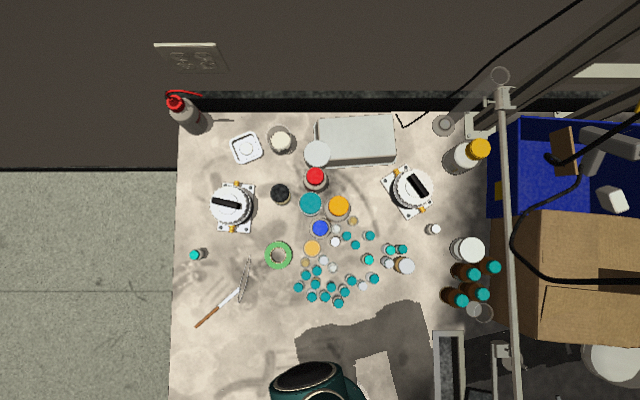

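View pics/scene0.png

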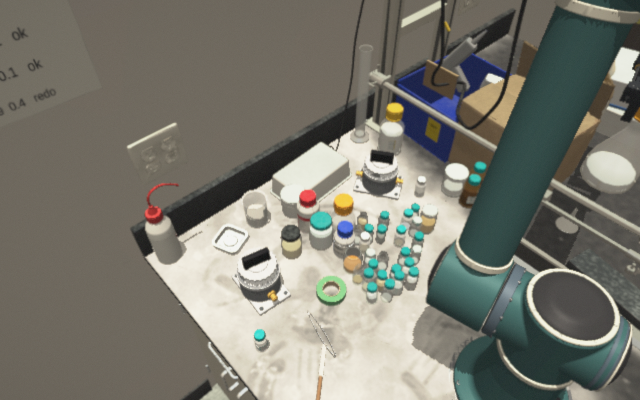

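Top view: the left housing at (232,206) has its bar across its foot, so it is the open one. The right one at (412,188) has its bar along its foot and is locked. Next I measure the bars, the stubs and the discs.

```bash
cat > h.py <<'E'
import numpy as np,cv2
from scipy.spatial.transform import Rotation as R
def ray(f,u,v):
    K=f["mtx"];d=np.array([(u-K[0,2])/K[0,0],(v-K[1,2])/K[1,1]]);p=d.copy()
    for _ in range(20): p=d/(1+f["k1"]*(p@p))
    a=np.array(f["attitude"]);M=R.from_rotvec(a).as_matrix() if a.size==3 else a
    return np.array(f["eye"]),M@np.array([p[0],p[1],1.])
def onz(f,u,v,z):
    e,d=ray(f,u,v);return e+d*(z-e[2])/d[2]
def tri(f1,p1,f2,p2):
    e1,d1=ray(f1,*p1);e2,d2=ray(f2,*p2);d1/=np.linalg.norm(d1);d2/=np.linalg.norm(d2)
    A=np.c_[d1,-d2];t=np.linalg.lstsq(A,e2-e1,rcond=None)[0]
    a,b=e1+d1*t[0],e2+d2*t[1];return (a+b)/2,np.linalg.norm(a-b)
E
python3 - <<'E'
from h import *
from bench import cams
rois={"top":[("open",195,170,270,245),("lock",380,155,445,225)],"scene":[("open",228,235,300,315),("lock",350,138,410,200)]}
for n in rois:
    f=cams.grab_frame(n);im=f["image"]
    for lab,x0,y0,x1,y1 in rois[n]:
        c=im[y0:y1,x0:x1];hsv=cv2.cvtColor(c,cv2.COLOR_RGB2HSV)
        cv2.imwrite(f"pics/{n}_{lab}.png",cv2.resize(c[:,:,::-1],None,fx=7,fy=7,interpolation=cv2.INTER_NEAREST))
        for nm,m in (("black",(c.max(2)<45)),("brass",((hsv[...,0]>10)&(hsv[...,0]<28)&(hsv[...,1]>120)&(hsv[...,2]>90)))):
            k,l,st,ce=cv2.connectedComponentsWithStats(m.astype(np.uint8))
            for i in range(1,k):
                if st[i,4]<6: continue
                q=np.argwhere(l==i)[:,::-1].astype(np.float32)
                u,v=ce[i]+[x0,y0]
                r=cv2.minAreaRect(q)
                print(n,lab,nm,st[i,4],(u.round(1),v.round(1)),[np.round(x,1) for x in r[1]],round(r[2],1),"z.13",onz(f,u,v,.13).round(4),"z.03",onz(f,u,v,.03).round(4))
E
```

```text
top open black 95 (np.float64(226.9), np.float64(202.9)) [np.float64(28.4), np.float64(5.6)] 13.2 z.13 [0.5044 0.2164 0.13  ] z.03 [0.5143 0.2398 0.03  ]
top open black 48 (np.float64(249.2), np.float64(212.8)) [np.float64(6.2), np.float64(26.0)] 22.6 z.13 [0.4824 0.167  0.13  ] z.03 [0.4896 0.1844 0.03  ]
top open brass 21 (np.float64(236.1), np.float64(183.0)) [np.float64(4.0), np.float64(4.0)] 90.0 z.13 [0.5486 0.1971 0.13  ] z.03 [0.564  0.2182 0.03  ]
top open brass 28 (np.float64(231.6), np.float64(228.3)) [np.float64(6.0), np.float64(6.0)] 0.0 z.13 [0.4487 0.2047 0.13  ] z.03 [0.4517 0.2267 0.03  ]
top lock black 180 (np.float64(417.6), np.float64(186.2)) [np.float64(25.4), np.float64(8.4)] 53.1 z.13 [ 0.5408 -0.2052  0.13  ] z.03 [ 0.5552 -0.2341  0.03  ]
top lock black 93 (np.float64(394.7), np.float64(197.0)) [np.float64(30.0), np.float64(8.9)] 63.4 z.13 [ 0.5167 -0.1535  0.13  ] z.03 [ 0.5282 -0.176   0.03  ]
top lock brass 33 (np.float64(395.8), np.float64(171.8)) [np.float64(7.2), np.float64(5.2)] 68.2 z.13 [ 0.5732 -0.1576  0.13  ] z.03 [ 0.5917 -0.1806  0.03  ]
top loc
[... 405 characters left out ...]
.0 z.13 [0.4061 0.2576 0.13  ] z.03 [0.4574 0.2269 0.03  ]
scene lock black 153 (np.float64(381.7), np.float64(157.2)) [np.float64(20.6), np.float64(7.4)] 8.1 z.13 [ 0.5301 -0.1893  0.13  ] z.03 [ 0.5965 -0.2741  0.03  ]
scene lock brass 22 (np.float64(359.6), np.float64(172.9)) [np.float64(4.0), np.float64(6.0)] 90.0 z.13 [ 0.5283 -0.1088  0.13  ] z.03 [ 0.5944 -0.1839  0.03  ]
scene lock brass 24 (np.float64(398.5), np.float64(180.2)) [np.float64(6.0), np.float64(4.0)] 0.0 z.13 [ 0.4485 -0.1601  0.13  ] z.03 [ 0.505  -0.2414  0.03  ]
scene lock brass 8 (np.float64(350.6), np.float64(197.9)) [np.float64(2.0), np.float64(3.0)] 0.0 z.13 [ 0.4848 -0.0355  0.13  ] z.03 [ 0.5457 -0.1017  0.03  ]
```

View pics/top_open.png

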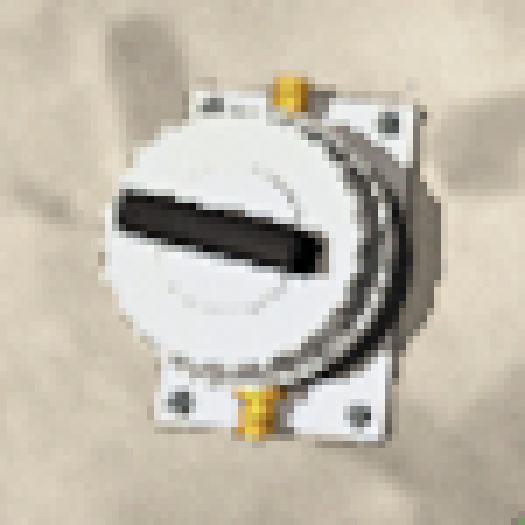

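View pics/top_lock.png

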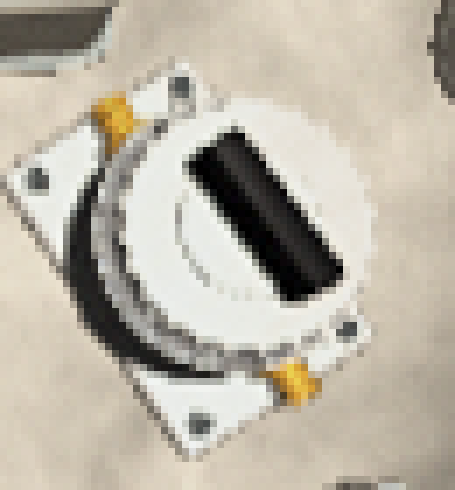

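View pics/scene_open.png

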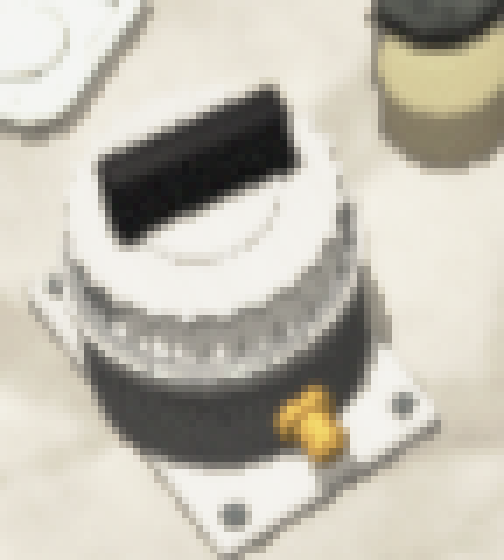

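```bash
python3 - <<'E'
from h import *
from bench import cams
f=cams.grab_frame("top");g=cams.grab_frame("scene")
T=lambda u,v:(u/7+195-.5,v/7+170-.5)
S=lambda u,v:(u/7+228-.5,v/7+235-.5)
c=[onz(f,*T(*p),.13) for p in [(120,190),(118,223),(290,270),(294,234)]]
c=np.array(c);print(c.round(4),"centre",c.mean(0).round(4))
a=c[:2].mean(0);b=c[2:].mean(0);d=a-b;print("len",np.linalg.norm(d),"bar ang",np.degrees(np.arctan2(d[1],d[0])))
s=np.array([onz(f,*T(*p),.008) for p in [(213,104),(388,122),(360,415),(182,403)]])
print(s.round(4),"foot centre",s.mean(0).round(4))
d=s[:2].mean(0)-s[2:].mean(0);print("foot ang",np.degrees(np.arctan2(d[1],d[0])),np.linalg.norm(d))
for z in(.02,.03): 
  p=[onz(f,u,v,z) for u,v in[(236.1,183),(231.6,228.3)]];print("stubs",z,(p[0]+p[1])/2)
print("tri bar left end top", tri(f,T(120,190),g,S(280,88)),tri(f,T(120,190),g,S(100,160)))
print("scene corners",onz(g,*S(100,160),.13),onz(g,*S(280,88),.13))
t=onz(f,228,184,.09)
# disc ellipse: visible edges, z=.096
for p in [(105,245),(355,250),(230,112),(235,375)]: print("disc",onz(f,*T(*p),.096).round(4))
for u,v in[(417.6,186.2)]: print("lock",onz(f,u,v,.12))
E
```

```text
[[0.5183 0.2505 0.13  ]
 [0.5078 0.2508 0.13  ]
 [0.4929 0.1964 0.13  ]
 [0.5043 0.1953 0.13  ]] centre [0.5058 0.2232 0.13  ]
len 0.05664180369002491 bar ang 75.1995386140563
[[0.5639 0.2513 0.008 ]
 [0.5572 0.1875 0.008 ]
 [0.451  0.1956 0.008 ]
 [0.4554 0.2596 0.008 ]] foot centre [0.5069 0.2235 0.008 ]
foot ang -4.380068934142839 0.10767757632753584
stubs 0.02 [0.50874131 0.22470323 0.02      ]
stubs 0.03 [0.50782188 0.22255009 0.03      ]
tri bar left end top (array([0.49486971, 0.22250358, 0.17654867]), np.float64(0.045395399521034406)) (array([0.51785293, 0.24981342, 0.1313655 ]), np.float64(0.0007374570395461645))
scene corners [0.51841176 0.24917345 0.13      ] [0.50327426 0.19332605 0.13      ]
disc [0.5041 0.2642 0.096 ]
disc [0.5023 0.1823 0.096 ]
disc [0.548  0.2244 0.096 ]
disc [0.4616 0.2206 0.096 ]
lock [ 0.54224631 -0.20796219  0.12      ]
```

```bash
python3 - <<'E'
from h import *
from bench import cams,readout
f=cams.grab_frame("top");g=cams.grab_frame("scene")
def planeline(l0,l1,p):
    e,a=ray(g,*l0);_,b=ray(g,*l1);n=np.cross(a,b);E,d=ray(f,*p);t=n@(e-E)/(n@d);return (E+d*t).round(3)
for p in[(502,110),(505,200),(510,300),(515,395)]: print("upper rail",planeline((385,82),(630,212),p))
s=readout.observe();M=R.from_rotvec(s["tool_rot"]).as_matrix();print(M.round(3))
w=cams.grab_frame("wrist");cv2.imwrite("pics/wrist0.png",w["image"][:,:,::-1]);print(np.array(w["hand_eye"]).round(3))
cv2.imwrite("pics/scene_r.png",cv2.resize(g["image"][60:320,340:640,::-1],None,fx=2.3,fy=2.3))
cv2.imwrite("pics/top_r.png",cv2.resize(f["image"][50:400,380:640,::-1],None,fx=1.7,fy=1.7))
E
```

```text
upper rail [ 0.699 -0.379  0.177]
upper rail [ 0.502 -0.361  0.2  ]
upper rail [ 0.308 -0.35   0.217]
upper rail [ 0.14  -0.342  0.23 ]
[[-0.     0.965  0.262]
 [ 0.     0.262 -0.965]
 [-1.    -0.    -0.   ]]
[[-0.    -0.316  0.949 -0.135]
 [ 0.001 -0.949 -0.316  0.083]
 [ 1.     0.001  0.001 -0.001]
 [ 0.     0.     0.     1.   ]]
```

View pics/scene_r.png

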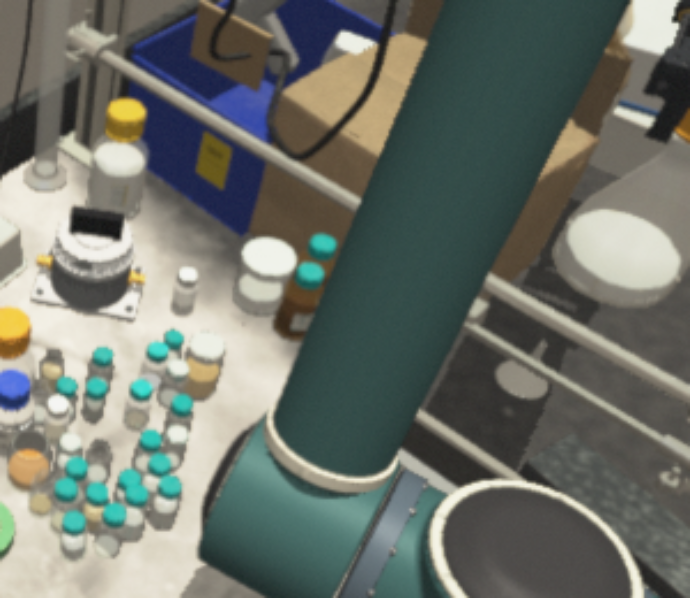

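View pics/wrist0.png

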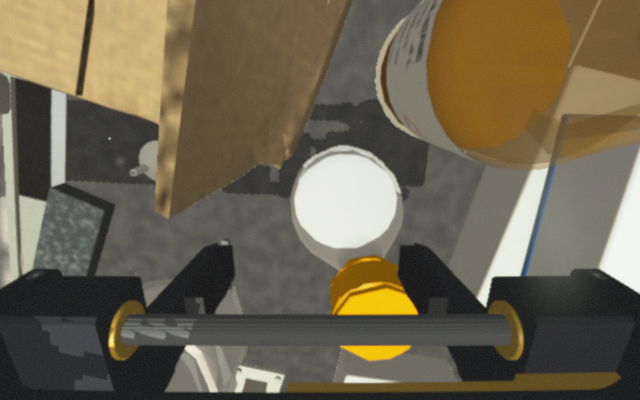

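View pics/top_r.png

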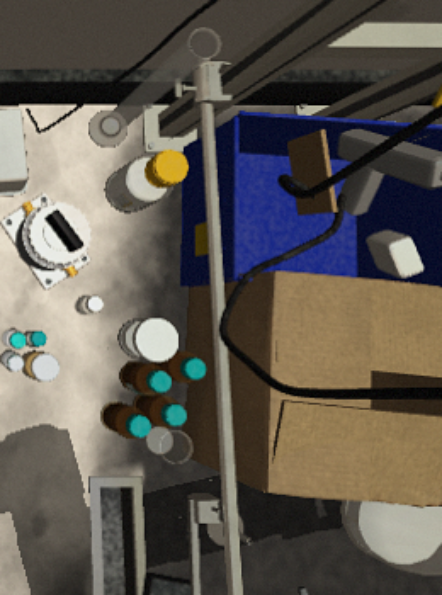

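The rail is near y −0.36, about z 0.2–0.23, so I rise before crossing it.

send_rows(steps=[-60,0,0,0,0,0,-1,-60,0,0,0,0,0,-1,-60,0,0,0,0,0,-1,0,0,-50,0,0,0,-1,0,0,-60,0,0,0,-1], squeeze=40)

```text
time_s: 1.08
eef_pos: [0.148, -0.5463, 0.4331]
tool_rot: [1.014, 1.326, -1.011]
wrist_force: [-0.1, -0.1, 0.7]
grip_width: 1.004
```

send_rows(steps=[0,50,-30,0,0,0,-1,0,50,-30,0,0,0,-1,0,50,-30,0,0,0,-1,0,40,-45,0,0,0,-1,0,35,-50,0,0,0,-1])

```text
time_s: 1.7
eef_pos: [0.3187, -0.303, 0.4356]
tool_rot: [1.018, 1.316, -1.018]
wrist_force: [0.1, -1.0, 0.0]
grip_width: 0.999
```

send_rows(steps=[0,35,-50,0,0,0,-1,0,35,-50,0,0,0,-1,0,35,-50,0,0,0,-1,0,0,0,-10,0,0,-1,0,0,0,-10,0,0,-1])

```text
time_s: 2.33
eef_pos: [0.3838, -0.1212, 0.4371]
tool_rot: [0.738, 1.432, -0.736]
wrist_force: [-0.3, -0.6, 0.4]
grip_width: 1.001
```

send_rows(steps=[0,0,0,-10,0,0,-1,0,0,0,-10,0,0,-1,0,0,0,-10,0,0,-1,0,0,0,-10,0,0,-1,0,0,0,0,0,0,-1])

```text
time_s: 2.95
eef_pos: [0.3835, -0.1198, 0.4382]
tool_rot: [0.173, 1.552, -0.177]
wrist_force: [-0.0, -0.3, 0.5]
grip_width: 1.002
```

```bash
cat > st.py <<'E'
from h import *
from bench import readout
s=readout.observe();M=R.from_rotvec(s["tool_rot"]).as_matrix()
p=s["eef_pos"];y=np.degrees(np.arctan2(M[1,2],M[0,2]))
print(s["time_s"],p.round(4),"yaw z",y.round(2),"tilt",M[:,0].round(3),"F",s["wrist_force"].round(1),"T",s["wrist_torque"].round(2),"w",s["grip_width"].round(3)*88,"q",s["joints"].round(2))
for z in(.2,.111): print("to",z,(M.T@(np.array([.506,.2232,z])-p)*1000).round(1),"turn",y+14.8)
E
python3 st.py
```

```text
Traceback (most recent call last):
  File "st.py", line 5, in <module>
    print(s["time_s"],p.round(4),"yaw z",y.round(2),"tilt",M[:,0].round(3),"F",s["wrist_force"].round(1),"T",s["wrist_torque"].round(2),"w",s["grip_width"].round(3)*88,"q",s["joints"].round(2))
                                                                                                                                            ^^^^^^^^^^^^^^^^^^^^^
AttributeError: 'float' object has no attribute 'round'
```

```bash
sed -i 's/s\["grip_width"\].round(3)\*88/round(s["grip_width"]*88,1)/' st.py; python3 st.py
```

```text
2.95 [ 0.3835 -0.1198  0.4382] yaw z -12.79 tilt [ 0.012 -0.004 -1.   ] F [-0.  -0.3  0.5] T [-0.02 -0.04 -0.01] w 88.1 q [-0.36 -0.34  1.85  0.    1.62 -0.14]
to 0.2 [238.2 362.   40.6] turn 2.007128384502
to 0.111 [327.2 362.1  39.5] turn 2.007128384502
```

send_rows(steps=[0,60,7,2,0,0,-1,0,60,7,0,0,0,-1,10,60,7,0,0,0,-1,20,60,7,0,0,0,-1,20,60,7,0,0,0,-1])

```text
time_s: 3.58
eef_pos: [0.4983, 0.1585, 0.3925]
tool_rot: [0.226, 1.536, -0.23]
wrist_force: [-0.2, -0.4, 0.8]
grip_width: 0.999
```

```bash
python3 st.py
```

```text
3.575 [0.4983 0.1585 0.3925] yaw z -16.71 tilt [ 0.022 -0.006 -1.   ] F [-0.2 -0.4  0.8] T [-0.04 -0.04 -0.04] w 87.9 q [ 0.27 -0.1   1.73 -0.01  1.48  0.56]
to 0.2 [192.3  64.  -15.6] turn -1.9143191392577457
to 0.111 [281.2  64.  -17.6] turn -1.9143191392577457
```

send_rows(steps=[40,45,-15,-1,1.3,0,-1,50,19,0,-1,0,0,-1,50,0,0,0,0,0,-1,50,0,0,0,0,0,-1,0,0,0,0,0,0,-1])

```text
time_s: 4.2
eef_pos: [0.5032, 0.2306, 0.1964]
tool_rot: [0.21, 1.562, -0.209]
wrist_force: [0.4, 0.3, -0.2]
grip_width: 0.997
```

```bash
python3 st.py; python3 - <<'E'
from h import *
from bench import cams
w=cams.grab_frame("wrist");cv2.imwrite("pics/wrist1.png",w["image"][:,:,::-1])
E
```

```text
4.2 [0.5032 0.2306 0.1964] yaw z -15.29 tilt [-0.001  0.001 -1.   ] F [ 0.4  0.3 -0.2] T [-0.06 -0.08  0.04] w 87.8 q [0.38 0.08 1.92 0.   1.14 0.65]
to 0.2 [-3.6 -6.4  4.6] turn -0.4901375062939479
to 0.111 [85.4 -6.4  4.7] turn -0.4901375062939479
```

View pics/wrist1.png

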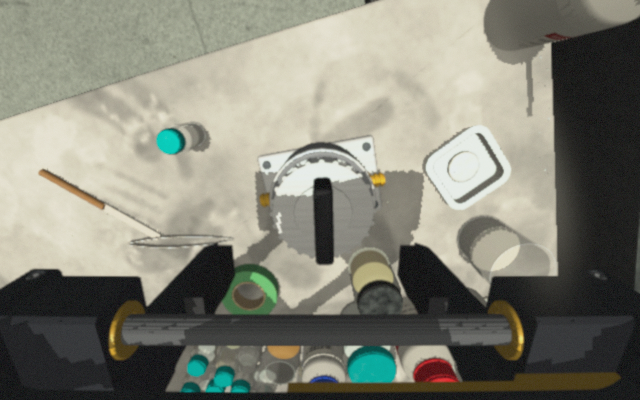

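The bar in the wrist view is upright at column 322, between the fingers and aligned with them. I descend, then close.

send_rows(steps=[30,-6,4.7,0,0,0,-1,30,0,0,0,0,0,-1,22,0,0,0,0,0,-1,0,0,0,0,0,0,-1])

```text
time_s: 4.75
eef_pos: [0.5193, 0.2277, 0.1306]
tool_rot: [0.226, 1.536, -0.203]
wrist_force: [-0.6, 0.4, -0.0]
grip_width: 1.001
```

```bash
python3 st.py; python3 - <<'E'
from h import *
from bench import cams
for n in ("wrist","scene"):
  w=cams.grab_frame(n)["image"][:,:,::-1]
  if n=="scene": w=cv2.resize(w[190:330,190:340],None,fx=4,fy=4)
  cv2.imwrite(f"pics/{n}2.png",w)
E
```

```text
4.75 [0.5193 0.2277 0.1306] yaw z -15.71 tilt [ 0.026  0.011 -1.   ] F [-0.6  0.4 -0. ] T [-0.06 -0.05 -0.05] w 88.1 q [0.37 0.15 1.97 0.   0.99 0.64]
to 0.2 [-69.8  -6.6 -10.1] turn -0.9103325373456919
to 0.111 [ 19.2  -8.2 -12. ] turn -0.9103325373456919
```

View pics/wrist2.png

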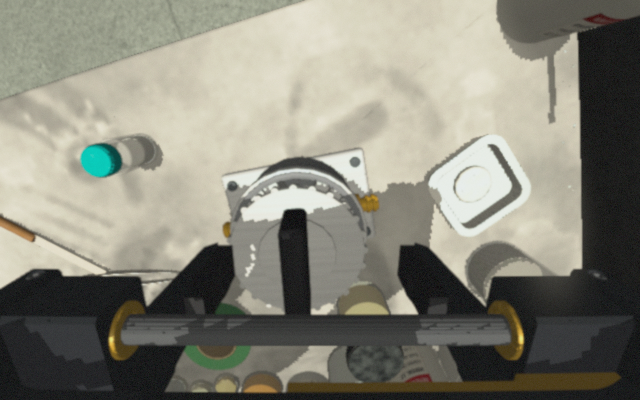

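View pics/scene2.png

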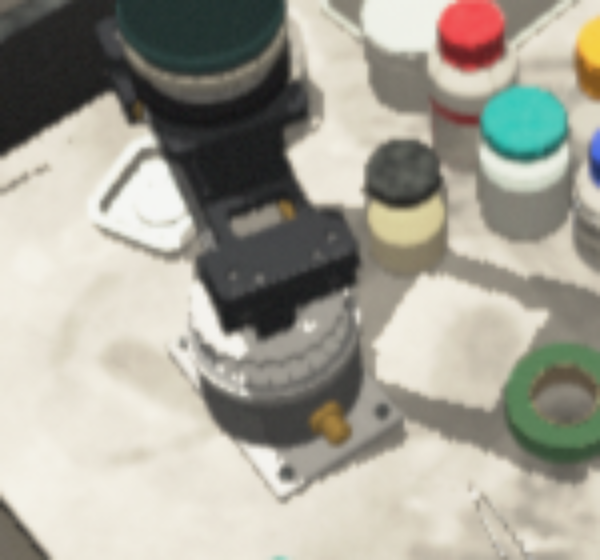

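send_rows(steps=[0,-8,-11,-1,1.2,-1,-1,0,0,0,0,0,0,-1])

```text
time_s: 5.1
eef_pos: [0.5092, 0.224, 0.1358]
tool_rot: [0.203, 1.554, -0.197]
wrist_force: [0.1, -1.1, 0.2]
grip_width: 0.999
```

```bash
python3 st.py
```

```text
5.1 [0.5092 0.224  0.1358] yaw z -14.63 tilt [ 0.008  0.003 -1.   ] F [ 0.1 -1.1  0.2] T [-0.05 -0.03 -0.03] w 87.9 q [ 0.37  0.14  1.98 -0.    1.02  0.63]
to 0.2 [-64.2  -1.3  -2.5] turn 0.16792174896010792
to 0.111 [24.8 -1.7 -3.1] turn 0.16792174896010792
```

send_rows(steps=[8,-1,-3,0,0.4,-0.3,-1,8,0,-1,0,0,0,-1,7,0,-1,0,0,0,-1,0,0,0,0,0,0,-1])

```text
time_s: 5.6
eef_pos: [0.5036, 0.2244, 0.1114]
tool_rot: [0.2, 1.562, -0.201]
wrist_force: [-0.3, -0.8, -0.2]
grip_width: 1.001
```

```bash
python3 st.py
```

```text
5.6 [0.5036 0.2244 0.1114] yaw z -14.63 tilt [-0.    -0.001 -1.   ] F [-0.3 -0.8 -0.2] T [-0.   -0.03  0.01] w 88.1 q [ 0.37  0.16  2.   -0.    0.98  0.63]
to 0.2 [-88.6  -0.6   2.6] turn 0.16793995020716856
to 0.111 [ 0.4 -0.5  2.6] turn 0.16793995020716856
```

Pose is good; close the jaws.

send_rows(steps=[0,0,2.5,0,0,0,-1,0,0,0,0,0,0,1,0,0,0,0,0,0,1,0,0,0,0,0,0,1,0,0,0,0,0,0,1])

```text
time_s: 6.22
eef_pos: [0.5067, 0.2238, 0.1117]
tool_rot: [0.2, 1.561, -0.201]
wrist_force: [0.6, 0.3, -0.2]
grip_width: 0.571
```

send_rows(steps=[0,0,0,0,0,0,1,0,0,0,0,0,0,1,0,0,0,0,0,0,1])

```text
time_s: 6.6
eef_pos: [0.5067, 0.2239, 0.1119]
tool_rot: [0.2, 1.561, -0.201]
wrist_force: [0.6, 0.3, 0.3]
grip_width: 0.226
```

```bash
python3 st.py
```

```text
6.6 [0.5067 0.2239 0.1119] yaw z -14.63 tilt [ 0.    -0.001 -1.   ] F [0.6 0.3 0.3] T [-0.01 -0.08 -0.03] w 19.9 q [ 0.37  0.16  2.   -0.    0.98  0.63]
to 0.2 [-88.1  -0.9  -0.5] turn 0.16519945460716556
to 0.111 [ 0.9 -0.8 -0.6] turn 0.16519945460716556
```

send_rows(steps=[0,0,0,0,0,0,1,0,0,0,0,0,0,1,0,0,0,0,0,0,1])

```text
time_s: 6.98
eef_pos: [0.5068, 0.2239, 0.1119]
tool_rot: [0.2, 1.561, -0.201]
wrist_force: [0.2, 0.2, 0.3]
grip_width: 0.157
```

```bash
python3 st.py
```

```text
6.975 [0.5068 0.2239 0.1119] yaw z -14.63 tilt [ 0.    -0.001 -1.   ] F [0.2 0.2 0.3] T [-0.03 -0.11 -0.05] w 13.8 q [ 0.37  0.16  2.   -0.    0.98  0.63]
to 0.2 [-88.1  -0.9  -0.5] turn 0.16524713038034022
to 0.111 [ 0.9 -0.9 -0.6] turn 0.16524713038034022
```

Gripped at 13.8 mm, which matches the 14 mm bar. Pressing down about 16 mm.

send_rows(steps=[4,0,0,0,0,0,1,4,0,0,0,0,0,1,4,0,0,0,0,0,1,4,0,0,0,0,0,1,0,0,0,0,0,0,1])

```text
time_s: 7.6
eef_pos: [0.5071, 0.224, 0.0979]
tool_rot: [0.2, 1.561, -0.201]
wrist_force: [-3.7, -1.3, 9.0]
grip_width: 0.152
```

```bash
python3 st.py
```

```text
7.6 [0.5071 0.224  0.0979] yaw z -14.63 tilt [ 0.    -0.001 -1.   ] F [-3.7 -1.3  9. ] T [-0.33  0.64  0.01] w 13.4 q [ 0.37  0.18  2.01 -0.    0.95  0.63]
to 0.2 [-102.1   -1.1   -0.8] turn 0.17114355111698742
to 0.111 [-13.1  -1.1  -0.8] turn 0.17114355111698742
```

send_rows(steps=[3,0,-0.8,0,0,0,1,1,0,0,0,0,0,1,0,0,0,0,0,0,1])

```text
time_s: 7.98
eef_pos: [0.507, 0.224, 0.0968]
tool_rot: [0.199, 1.56, -0.201]
wrist_force: [-4.1, -1.4, 9.4]
grip_width: 0.155
```

```bash
python3 st.py
```

```text
7.975 [0.507  0.224  0.0968] yaw z -14.62 tilt [ 0.001 -0.001 -1.   ] F [-4.1 -1.4  9.4] T [-0.28  0.7  -0.  ] w 13.6 q [ 0.37  0.18  2.01 -0.    0.95  0.63]
to 0.2 [-103.2   -1.2   -0.6] turn 0.1844529581954628
to 0.111 [-14.2  -1.1  -0.8] turn 0.1844529581954628
```

send_rows(steps=[4,0,-1,0,0,0,1,2,0,-1,0,0,0,1])

```text
time_s: 8.22
eef_pos: [0.5068, 0.2243, 0.0935]
tool_rot: [0.199, 1.557, -0.2]
wrist_force: [-1.6, -3.1, 10.9]
grip_width: 0.157
```

```bash
python3 st.py
```

```text
8.225 [0.5068 0.2243 0.0935] yaw z -14.58 tilt [ 0.005 -0.002 -1.   ] F [-1.6 -3.1 10.9] T [-0.6   0.42 -0.09] w 13.9 q [ 0.37  0.18  2.01 -0.    0.94  0.63]
to 0.2 [-106.5   -1.3    0. ] turn 0.22233030992824787
to 0.111 [-17.5  -1.2  -0.4] turn 0.22233030992824787
```

send_rows(steps=[0.5,0,0,8,0,0,1,0.5,0,0,8,0,0,1,0.5,0,0,8,0,0,1])

```text
time_s: 8.6
eef_pos: [0.5091, 0.2248, 0.0963]
tool_rot: [0.538, 1.495, -0.534]
wrist_force: [-2.0, -1.1, 8.9]
grip_width: 0.154
```

```bash
python3 st.py
```

```text
8.6 [0.5091 0.2248 0.0963] yaw z -39.28 tilt [ 0.009 -0.001 -1.   ] F [-2.  -1.1  8.9] T [-0.36  0.6   0.12] w 13.6 q [ 0.37  0.18  2.01 -0.    0.94  1.06]
to 0.2 [-103.7   -2.7   -0.7] turn -24.481968038741268
to 0.111 [-14.8  -3.1  -1.3] turn -24.481968038741268
```

send_rows(steps=[3.5,-2,-1,8,0.4,-0.3,1,2,0,0,8,0,0,1,2,0,0,8,0,0,1])

```text
time_s: 8.98
eef_pos: [0.5104, 0.2247, 0.0937]
tool_rot: [0.873, 1.386, -0.865]
wrist_force: [-5.6, -1.4, 11.9]
grip_width: 0.155
```

```bash
python3 st.py
```

```text
8.975 [0.5104 0.2247 0.0937] yaw z -64.04 tilt [ 0.006  0.002 -1.   ] F [-5.6 -1.4 11.9] T [-0.28  1.07  0.17] w 13.7 q [ 0.37  0.19  2.01 -0.    0.94  1.49]
to 0.2 [-106.4   -3.9   -0.4] turn -49.24318207584862
to 0.111 [-17.4  -4.5  -0.5] turn -49.24318207584862
```

send_rows(steps=[2,-4,-0.5,8,0.3,0,1,1.5,-2,0,8,0,0,1,1.5,-1,0,8,0,0,1])

```text
time_s: 9.35
eef_pos: [0.5102, 0.2238, 0.0948]
tool_rot: [1.209, 1.212, -1.175]
wrist_force: [-1.7, -2.1, 10.2]
grip_width: 0.154
```

```bash
python3 st.py
```

```text
9.35 [0.5102 0.2238 0.0948] yaw z -88.76 tilt [ 0.018  0.009 -1.   ] F [-1.7 -2.1 10.2] T [-0.57  0.53  0.06] w 13.6 q [0.37 0.18 2.02 0.   0.93 1.92]
to 0.2 [-105.2   -2.3   -0.5] turn -73.95599634940133
to 0.111 [-16.2  -3.9   0.3] turn -73.95599634940133
```

send_rows(steps=[2,-3,0,5,-0.5,-1,1,1,-2,0,3,0,0,1])

```text
time_s: 9.6
eef_pos: [0.5101, 0.2242, 0.0961]
tool_rot: [1.306, 1.143, -1.29]
wrist_force: [-0.2, -2.6, 10.3]
grip_width: 0.152
```

```bash
python3 st.py
```

```text
9.6 [0.5101 0.2242 0.0961] yaw z -97.01 tilt [ 0.011  0.002 -1.   ] F [-0.2 -2.6 10.3] T [-0.61  0.3   0.06] w 13.4 q [ 0.37  0.18  2.01 -0.    0.94  2.07]
to 0.2 [-103.9   -2.9    1.2] turn -82.21220111731733
to 0.111 [-15.   -3.8   1.4] turn -82.21220111731733
```

send_rows(steps=[-3,0,0,0,-0.2,-0.6,1,-3,0,0,0,0,0,1,-2,0,0,0,0,0,1,0,0,0,0,0,0,1])

```text
time_s: 10.1
eef_pos: [0.5104, 0.2241, 0.104]
tool_rot: [1.299, 1.148, -1.298]
wrist_force: [-0.2, -0.2, 3.6]
grip_width: 0.157
```

```bash
python3 st.py
```

```text
10.1 [0.5104 0.2241 0.104 ] yaw z -97.03 tilt [ 0.001 -0.    -1.   ] F [-0.2 -0.2  3.6] T [ 0.03  0.12 -0.01] w 13.8 q [ 0.37  0.18  1.99 -0.    0.97  2.06]
to 0.2 [-96.   -4.2   1.4] turn -82.2282394064776
to 0.111 [-7.  -4.3  1.4] turn -82.2282394064776
```

send_rows(steps=[-2,0,0,0,0,0,1,0,0,0,0,0,0,1])

```text
time_s: 10.35
eef_pos: [0.5104, 0.224, 0.104]
tool_rot: [1.299, 1.148, -1.298]
wrist_force: [0.2, 0.0, 2.3]
grip_width: 0.157
```

```bash
python3 st.py
```

```text
10.35 [0.5104 0.224  0.104 ] yaw z -97.02 tilt [ 0.001 -0.    -1.   ] F [0.2 0.  2.3] T [ 0.1  -0.05  0.01] w 13.8 q [ 0.37  0.18  2.   -0.    0.97  2.06]
to 0.2 [-96.   -4.2   1.4] turn -82.22178645317696
to 0.111 [-7.  -4.2  1.4] turn -82.22178645317696
```

Height holds at 8 mm below the start while the force falls, so the pins are seated. Releasing.

send_rows(steps=[0,0,0,0,0,0,-1,0,0,0,0,0,0,-1,0,0,0,0,0,0,-1,0,0,0,0,0,0,-1,0,0,0,0,0,0,-1])

```text
time_s: 10.98
eef_pos: [0.5101, 0.224, 0.1049]
tool_rot: [1.299, 1.148, -1.299]
wrist_force: [-0.0, -0.5, -0.4]
grip_width: 0.696
```

send_rows(steps=[0,0,0,0,0,0,-1,0,0,0,0,0,0,-1,-15,0,0,0,0,0,-1,-25,0,0,0,0,0,-1,-40,0,0,0,0,0,-1])

```text
time_s: 11.6
eef_pos: [0.5075, 0.2231, 0.1848]
tool_rot: [1.293, 1.151, -1.306]
wrist_force: [1.1, 0.1, 0.3]
grip_width: 0.999
```

send_rows(steps=[-60,0,0,0,0,0,-1,-60,0,0,0,0,0,-1,0,-50,30,0,0,0,-1,0,-40,50,0,0,0,-1,0,0,60,0,0,0,-1])

```text
time_s: 12.22
eef_pos: [0.4031, 0.0968, 0.3207]
tool_rot: [1.301, 1.147, -1.286]
wrist_force: [0.5, -0.9, 0.2]
grip_width: 1.007
```

```bash
python3 st.py; python3 - <<'E'
from h import *
from bench import cams
for n,(x0,y0,x1,y1) in {"top":(185,160,280,250),"scene":(218,225,310,325)}.items():
  w=cams.grab_frame(n)["image"][:,:,::-1]
  cv2.imwrite(f"pics/{n}3.png",cv2.resize(w[y0:y1,x0:x1],None,fx=6,fy=6,interpolation=cv2.INTER_NEAREST))
  cv2.imwrite(f"pics/{n}3full.png",w)
E
```

```text
12.225 [0.4031 0.0968 0.3207] yaw z -96.67 tilt [ 0.01   0.002 -1.   ] F [ 0.5 -0.9  0.2] T [0.03 0.02 0.01] w 88.6 q [ 0.17 -0.29  2.03  0.    1.4   1.86]
to 0.2 [ 122.    86.3 -137.1] turn -81.86657022553015
to 0.111 [ 211.    85.5 -136.8] turn -81.86657022553015
```

View pics/top3.png

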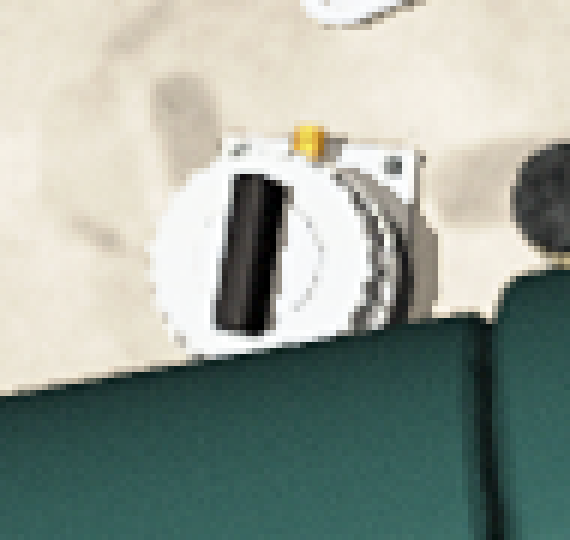

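View pics/scene3full.png

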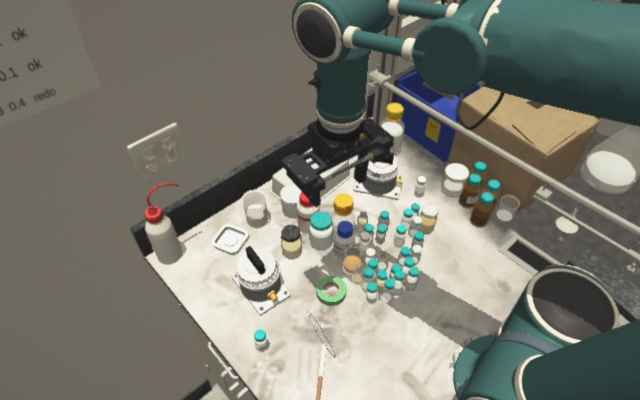

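View pics/scene3.png

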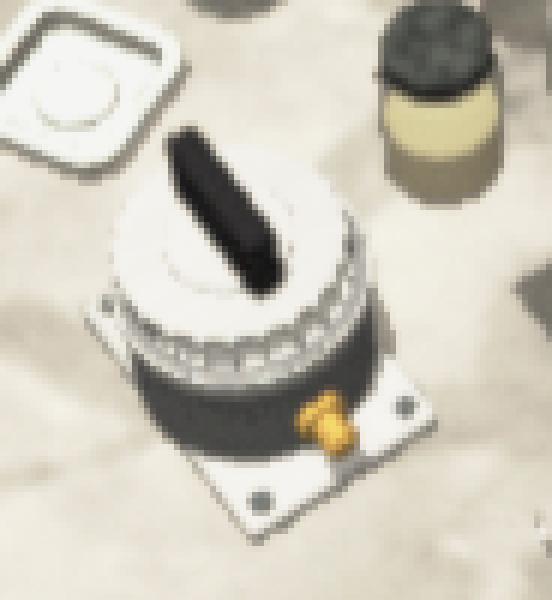

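```bash
python3 - <<'E'
from h import *
from bench import cams
f=cams.grab_frame("top");g=cams.grab_frame("scene")
T=lambda u,v:(u/6+185-.5,v/6+160-.5)
S=lambda u,v:(u/6+218-.5,v/6+225-.5)
a=tri(f,T(217,330),g,S(240,247));b=tri(f,T(235,175),g,S(168,140));print(a,b)
p,q=[onz(f,*T(*x),.122) for x in((217,330),(235,175))];d=q-p;print(np.degrees(np.arctan2(d[1],d[0])),np.linalg.norm(d))
E
```

```text
(array([0.48150177, 0.23333411, 0.12317972]), np.float64(0.005986592145102416)) (array([0.53727556, 0.22643043, 0.12300522]), np.float64(0.0008500511132617643))
-5.066080295674568 0.05793516175153294
```

```bash
python3 -c "
from bench import manip;print(manip.sign_off())"
```

```text
the job is handed in; nothing more can be done
None
```

The open cap (the left housing seen from above, at about x 0.506, y 0.223) is now locked, and I handed the job in at about 12.4 s. I gripped its bar, pressed it down 15–18 mm, turned it about 82° clockwise, let it up, released it and backed the arm away.

- **Lock height:** With the cap let up, the gripper stayed 8 mm below its starting height when I pulled up slightly. After release, two camera views put the bar's top at 0.123 m, against 0.122 m expected when locked. At one of the two corners the rays missed each other by 6 mm, so that point is rough.
- **Bar direction:** The bar lies at −5.1° and the foot plate at −4.4°, so it is along the foot as required.
- **Forces:** The vertical wrist force was at most about 12 N in the readings I took.
- **During the turn:** The gripper drifted 3–4 mm towards +x, slightly more than the 3 mm play. The side force stayed under 6 N.
- **Other cap:** I never touched the locked cap. I checked it at the start but did not measure it again at the end.

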